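Put the desk things back in their own trays

ROBOT

A 6-joint arm with a two-finger parallel gripper is mounted at the origin on the work surface. World frame = base frame: x ahead of the robot, y to its left, z up, the work surface at z = 0. Lengths are in m, angles in rad, forces in N, time in s.
With the tool pointing down it reaches from about 0.275 to 0.975 m from the base axis. Payload 8.4 kg.
Tool frame: the origin (TCP) lies on the centre line of the jaws, within the pads' length; the fingertips stand ahead of it and the grasp point (between the pads) lies 8 mm behind it (ctrl.tip_extent is the z of the fingertips in the tool frame, in m); z points along the fingers, y is the line along which they close (so a half turn about z gives the same grasp; the last joint's range is limited). The gripper opens to 92 mm and grips with 3 to 60 N. Pads are 20 mm wide; open, the fingers measure 128 mm over their backs; the gripper's body (75 mm by 189 mm) begins 69 mm behind the grasp point.
Start: joints at [-1.174, 0.353, 1.633, -0, 1.155, -0.002], TCP at [0.243, -0.576, 0.226] pointing down, gripper open.
Joint ranges: [-2.63, 2.63], [-0.92, 2.1], [0.06, 2.66], [-1.3, 4.44], [0, 2.69], [-3.02, 3.02]. Speed limits (rad/s): [2.22, 2.22, 2.79, 3.14, 3.14, 3.14].

INTERFACE

Orientations are given as a 3x3 rotation matrix whose columns are the frame's x, y, z axes.
In Python, from plant import ctrl gives the robot as it stands.
- The arm moves only by the shell command python3 -m pendant 'ROWS' [FORCE]. ROWS is JSON, a list of rows, each a list of 7 numbers: the shift along the tool's x, y, z in cm, then the turn, a rotation vector about the tool's x, y, z in rad, then the opening, from -1 (shut) to 1 (fully open). A call has 1 to 20 rows; each row shifts and turns the commanded pose from where the row before left it, along the tool's axes as they then stand; what a row does not reach is not made up. A row lasts 1/10 s, in which the tool goes at most 50 mm and 8.59 degrees, less where a joint would pass 70% of its speed; a pose out of reach is approached as far as the arm can. A call is refused whole if a number of a shift passes 5 or a number of a turn 0.15, either way. A call with a gripper value outside its range is refused whole. The fingers move at their own pace and stop on an object; FORCE is the grip in N (left out, the last holds). Time passes only in rows, so rows that do not move let the fingers close. It gives the time, the measured TCP pose, the force, the opening and the grip force at its end, in the units of the state.
- ctrl.get_obs(): the state, without advancing time (a new reading comes with each control period).
- ctrl.capture(name): name is "scene" or "top" or "wrist"; returns a dict with "frame" (420x560x3 uint8, blue, green, red), "camera_matrix" (3x3 intrinsics, pixels), "rvec" (rotation vector, rad) and "tvec" (3), from world to camera coordinates, as OpenCV has them. Camera axes: x right, y down, z forward; pixel columns grow to the right and rows downward; lengths in m; the calibration is good to about 2 mm. A picture is of the moment at which its call begins. There is no depth.
- ctrl.sign_off(): hands the job in; it is judged then, once.
The state is a dict: "clock": time; "qpos": joint angles; "qd": joint speeds; "joint_torque": joint torques, N m; "ee_pos": TCP position; "eef_rot": TCP orientation; "contact_force": force on the tool from outside, world axes, zero at the start; "moment": the same for the moment, N m; "grip_width": opening from 0.0 (shut) to 1.0 (fully open); "gripper_force": force on a finger pad.
Only numpy, scipy, OpenCV 4.12 (cv2) and the standard library are available. Lean on these libraries where they do the work, as an engineer would, in place of code of your own. Each camera call takes 0.05 s, during which the arm holds its last target. There are 200 camera calls.

TASK

The stapler, the tape roll and the note block have ended up in each other's trays: put the tape roll in the round tray, the note block in the square tray and the stapler lengthwise in the long tray, each lying flat on its underside in the middle of its tray. No tray has room for two, so park one of them on the cork mat for the time being. Leave the glue stick, the sharpener and the eraser as they stand.

Things in the scene. Friction and masses are not known exactly. Their poses are not given: they have to be found in the camera images.
- stapler: mini stapler, black upper arm on a steel base, 80 mm long (its x) by 28 mm wide (its y) and 39 mm high, about 0.1 kg; the straight-sided upper arm is 78 mm by 26 mm wide, from 20 to 38 mm above the underside, and is the part to grip, across the width. Origin: centre of the underside; z up. Starts in the round tray.
- tape_roll: roll of tan masking tape lying flat, 56 mm outside diameter, hole 28 mm, 25 mm high, about 0.06 kg. Origin: centre of the underside; z (the roll's axis) up. Starts in the square tray.
- note_block: block of pale yellow note paper, one rigid piece, 50 mm by 50 mm (x, y) by 40 mm high, about 0.08 kg. Origin: centre of the underside; z up. Starts in the long tray.
- round_tray: round white tray fixed to the desk, 100 mm outside diameter, 90 mm inside, 12 mm high; its floor is 5 mm thick, so its rim stands 7 mm above the floor. Origin: centre of the underside, at desk height; z up.
- square_tray: square white tray fixed to the desk, 90 by 90 mm outside, 80 by 80 mm inside, sides along its x and y, 12 mm high; floor 5 mm thick, rim 7 mm above the floor. Origin: centre of the underside, at desk height; z up.
- long_tray: oblong white tray fixed to the desk, 112 mm (its x) by 70 mm (its y) outside, 102 by 60 mm inside, 12 mm high; floor 5 mm thick, rim 7 mm above the floor. Origin: centre of the underside, at desk height; x along its length, z up.
- cork_mat: round cork mat fixed to the desk, 100 mm diameter, 5 mm thick, empty at the start: the free spot. Origin: centre of the underside, at desk height; z up.
- glue_stick: white glue stick with a blue cap standing upright and loose on the desk, 26 mm diameter, 65 mm high. A bystander. Origin: centre of the underside; z up.
- sharpener: small orange pencil sharpener lying loose on the desk, 30 by 26 by 16 mm. A bystander. Origin: centre of the underside; z up.
- eraser: small white eraser in a cardboard sleeve lying loose on the desk, 44 by 20 by 13 mm. A bystander. Origin: centre of the underside; z up.
Mind the look-alikes: they are no part of the job. What is shaped like the round_tray but red or yellow is not meant.

How it is judged:
By the outcome, as a careful person would: the job done as asked, in the order asked, and still so for the second after the job is handed in, with the robot touching nothing.
It also fails if it takes over 104 s, if anything falls off the work surface, if the arm or the gripper's body presses on something with over 40 N, if the wrist force passes 120 N, or if a joint passes its speed limit or range.

## Working session

There is one attempt and no reset: what is moved stays moved. The work goes in short steps, Python scripts to look and compute and a shell command to move; the robot and the scene stay as the last step left them, time stands still between calls to the robot, and variables do not carry over. Pictures are saved under pics/ and viewed, at most 14 in all, crops included, and the job is handed in when it is done.

```bash
mkdir -p pics; ls; python3 - <<'E'
from plant import ctrl
import cv2,numpy as np
o=ctrl.get_obs();print(o['clock'],o['ee_pos'],o['eef_rot'],o['grip_width'],ctrl.tip_extent)
for n in("top","scene"):
    c=ctrl.capture(n);cv2.imwrite(f"pics/{n}0.png",c["frame"])
    R=cv2.Rodrigues(c["rvec"])[0];print(n,-R.T@c["tvec"].ravel(),R,c["camera_matrix"])
E
```

```text
pics
0.0 [ 0.24249732 -0.575513    0.22485486] [[ 9.21526232e-01  3.88315707e-01 -5.61267667e-04]
 [ 3.88316112e-01 -9.21525351e-01  1.27491090e-03]
 [-2.21544568e-05 -1.39281312e-03 -9.99999030e-01]] 0.9987738540413988 0.011
top [ 0.46853973 -0.00931504  0.91350466] [[ 0.00252522 -0.99944335  0.03326572]
 [-0.99839267 -0.00440326 -0.05650395]
 [ 0.05661898 -0.03306957 -0.99784803]] [[424.83022769   0.         279.45867547]
 [  0.         424.83022769 210.21964693]
 [  0.           0.           1.        ]]
scene [ 1.09137761 -0.1713907   0.576982  ] [[ 2.07484010e-01  9.78238285e-01  4.92640684e-04]
 [ 6.44526568e-01 -1.36324994e-01 -7.52330379e-01]
 [-7.35891221e-01  1.56414044e-01 -6.58785821e-01]] [[454.52223724   0.         284.72368621]
 [  0.         454.52223724 209.21086698]
 [  0.           0.           1.        ]]
```

View pics/top0.png

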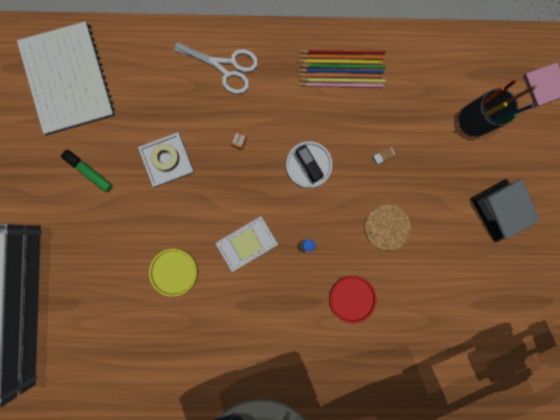

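View pics/scene0.png

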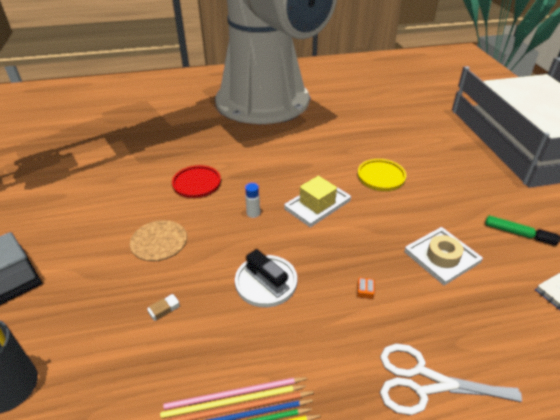

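The top view shows the white round tray with the stapler at (310,165), the white square tray with the tape at (166,159), and the long tray with the note block at (247,244). The mat is at (388,228), the glue stick at (307,246), the sharpener at (238,141) and the eraser at (384,156).

Three things could be the round tray: white (310,165), yellow (173,272) and red (352,299). The white one fits, because the tray is described as white and the stapler starts in it. I'll confirm this in a crop while measuring.

```bash
cat > h.py <<'E'
import cv2,numpy as np
from plant import ctrl
def cast(c,px,z):
    R=cv2.Rodrigues(c["rvec"])[0];o=-R.T@np.ravel(c["tvec"])
    u=cv2.undistortPoints(np.float64(px).reshape(-1,1,2),c["camera_matrix"],None).reshape(-1,2)
    d=np.c_[u,np.ones(len(u))]@R
    return (o+d*((z-o[2])/d[:,2])[:,None])[:,:2]
def blob(c,roi,f,z):
    """largest blob of mask f(hsv) in roi x0,y0,x1,y1, cast to plane z, mm; minAreaRect"""
    x0,y0,x1,y1=roi;s=4
    im=cv2.resize(c["frame"][y0:y1,x0:x1],None,fx=s,fy=s,interpolation=cv2.INTER_CUBIC)
    m=f(cv2.cvtColor(im,cv2.COLOR_BGR2HSV).astype(int)).astype(np.uint8)
    k=max(cv2.findContours(m,cv2.RETR_EXTERNAL,cv2.CHAIN_APPROX_NONE)[0],key=cv2.contourArea).reshape(-1,2)
    h=cast(c,(k+.5)/s-.5+[x0,y0],z)
    h=cv2.convexHull(np.float32(h*1000))
    r=cv2.minAreaRect(h);a=r[2];w,l=r[1]
    if w<l:a+=90;w,l=l,w
    return np.round(r[0],1),np.round((w,l),1),round((a+90)%180-90,1),cv2.minEnclosingCircle(h)
white=lambda h:(h[...,1]<60)&(h[...,2]>110)
yel=lambda h:(abs(h[...,0]-28)<8)&(h[...,1]>50)&(h[...,2]>100)
yb=lambda h:yel(h)&(h[...,2]>150)
dark=lambda h:(h[...,2]<75)&(h[...,1]<110)
cork=lambda h:(h[...,2]>130)&(h[...,1]>60)
E
python3 - <<'E'
from h import *
c=ctrl.capture("top")
for n,roi,f,z in[("round",(275,130,345,200),white,.012),("square",(130,125,200,195),white,.012),("long",(208,208,284,278),white,.012),
 ("cork",(355,195,420,258),cork,.005),("tape",(145,138,185,178),yel,.030),("block",(225,222,268,266),yel,.045),("stapler",(290,140,330,188),dark,.043)]:
    print(n,*blob(c,roi,f,z))
f=c["frame"];a=cv2.resize(f[120:290,120:420],None,fx=2.6,fy=2.6,interpolation=cv2.INTER_CUBIC);cv2.imwrite("pics/crop1.png",a)
E
```

```text
round [ 619.4 -101.6] [100.1 100. ] -89.9 ((618.9829711914062, -101.9655990600586), 50.829322814941406)
square [627.4 203.5] [92.7 92.5] -68.4 ((627.0138549804688, 203.3202362060547), 63.542320251464844)
long [449.2  30.8] [114.3  72.2] -59.3 ((448.82342529296875, 30.632888793945312), 65.61344909667969)
cork [ 486.7 -283.1] [118.2  99.5] 89.1 ((493.467529296875, -289.32275390625), 67.65934753417969)
tape [629.4 202.6] [54.  52.3] 45.3 ((629.302734375, 201.90493774414062), 27.579160690307617)
block [449.3  29.7] [50.3 48.9] -60.0 ((449.4465637207031, 29.55719566345215), 33.52248764038086)
stapler [615.4 -97.6] [78.9 29.6] 30.4 ((614.6669921875, -96.77989959716797), 40.52349090576172)
```

View pics/crop1.png

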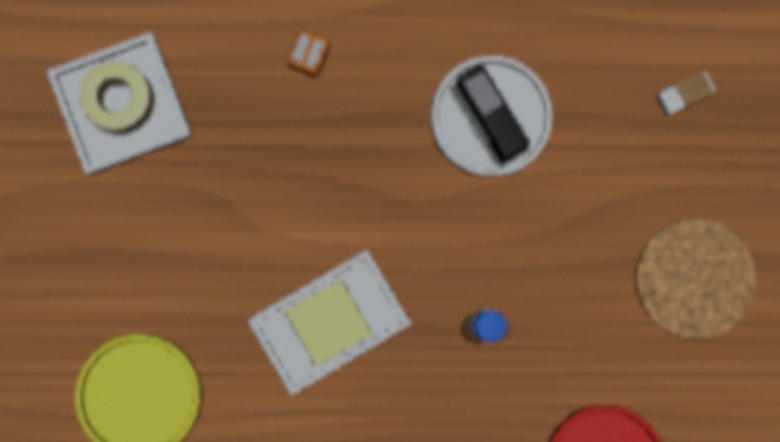

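The crop shows the white round tray at (492,116) holding the stapler. The yellow (138,395) and red (605,440) ones are look-alikes. All measured sizes match the given ones. I'll park the tape on the mat, then block → square, stapler → long, tape → round.

```bash
cat > go.py <<'E'
import sys
from h import *
# go.py x y z [closing angle deg]: shift in tool axes (cm) and turn about tool z needed from the present pose
a=list(map(float,sys.argv[1:]))
o=ctrl.get_obs();R=np.array(o["eef_rot"]);p=np.array(o["ee_pos"])
print("t",round(o["clock"],2),"p",p.round(4),"grip",round(o["grip_width"],3),round(o["gripper_force"],1),"F",np.round(o["contact_force"],1))
print("shift cm",np.round(R.T@(np.array(a[:3])-p)*100,2))
y=np.degrees(np.arctan2(R[1,1],R[0,1]));print("closing",round(y,2))
if len(a)>3:
    d=-((a[3]-y+90)%180-90);print("turn z rad",round(np.radians(d),3),"(other way",round(np.radians(d-180*np.sign(d)),3),") q6",round(o["qpos"][5],2))
    t=np.radians(a[3]);
E
python3 go.py .629 .202 .12 -67; python3 -c "
from h import *
print(cast(ctrl.capture('top'),[[387.8,227.4]],.005))"
```

```text
t 0.15 p [ 0.2426 -0.5756  0.2251] grip 1.003 0.0 F [-0.2 -0.5  0.2]
shift cm [ 65.81 -56.64  10.56]
closing -67.15
turn z rad -0.003 (other way 3.139 ) q6 -0.0
[[ 0.48401125 -0.27328523]]
```

```bash
python3 -m pendant '[[3.3,-2.83,0.5,0,0,0,1],[3.3,-2.83,0.5,0,0,0,1],[3.3,-2.83,0.5,0,0,0,1],[3.3,-2.83,0.5,0,0,0,1],[3.3,-2.83,0.5,0,0,0,1],[3.3,-2.83,0.5,0,0,0,1],[3.3,-2.83,0.5,0,0,0,1],[3.3,-2.83,0.5,0,0,0,1],[3.3,-2.83,0.5,0,0,0,1],[3.3,-2.83,0.5,0,0,0,1],[3.3,-2.83,0.5,0,0,0,1],[3.3,-2.83,0.5,0,0,0,1],[3.3,-2.83,0.5,0,0,0,1],[3.3,-2.83,0.5,0,0,0,1],[3.3,-2.83,0.5,0,0,0,1],[3.3,-2.83,0.5,0,0,0,1],[3.3,-2.83,0.5,0,0,0,1],[3.3,-2.83,0.5,0,0,0,1],[3.2,-2.8,0.5,0,0,0,1],[0,0,0,0,0,0,1]]'; python3 go.py .629 .202 .028 -67
python3 - <<'E'
from h import *
c=ctrl.capture("wrist");cv2.imwrite("pics/w1.png",c["frame"])
R=cv2.Rodrigues(c["rvec"])[0];print(-R.T@np.ravel(c["tvec"]),R[2])
print(blob(c,(0,0,560,420),yb,.030))
E
```

```text
clock: 2.2
ee_pos: [0.6125, 0.1666, 0.1298]
eef_rot: [[0.92, 0.391, 0.001], [0.391, -0.92, 0.001], [0.001, -0.001, -1.0]]
contact_force: [-0.9, -0.2, -0.0]
grip_width: 0.998
gripper_force: 0.0
t 2.2 p [0.6125 0.1666 0.1298] grip 0.998 0.0 F [-0.9 -0.2 -0. ]
shift cm [ 2.89 -2.6  10.19]
closing -66.97
turn z rad 0.0 (other way -3.141 ) q6 1.43
[0.68141793 0.19511921 0.28881525] [-0.24454847 -0.10358905 -0.96408784]
(array([417.3, 185.1]), array([82.8, 53.9]), -66.9, ((416.083984375, 182.89251708984375), 44.13555908203125))
```

View pics/w1.png

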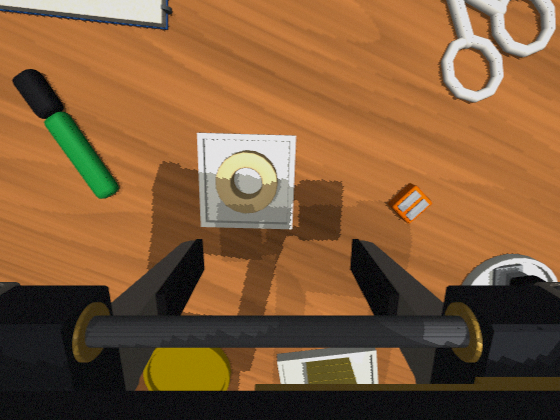

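The wrist view shows the tape at (247,182) in the square tray, whose sides line up with the jaws.

```bash
python3 - <<'E'
from h import *
c=ctrl.capture("wrist")
y2=lambda h:(abs(h[...,0]-25)<10)&(h[...,1]>50)&(h[...,2]>60)
print(blob(c,(205,142,288,222),y2,.030))
w2=lambda h:(h[...,1]<60)&(h[...,2]>60)
print(blob(c,(185,125,305,236),w2,.012))
E
python3 go.py .629 .202 .028
```

```text
(array([628.9, 202.4]), array([55.9, 55.3]), 23.0, ((629.0034790039062, 201.92999267578125), 28.478952407836914))
(array([624.9, 202.9]), array([90.8, 90. ]), -68.6, ((625.0325317382812, 202.782470703125), 63.20720672607422))
t 2.3 p [0.6105 0.163  0.1299] grip 1.001 0.0 F [0.3 0.5 0.4]
shift cm [ 3.24 -2.87 10.19]
closing -67.05
```

```bash
python3 -m pendant '[[1.6,-1.45,1,0,0,0,1],[1.6,-1.4,2,0,0,0,1],[0,0,2,0,0,0,1],[0,0,0,0,0,0,1],[0,0,0,0,0,0,1],[0,0,0,0,0,0,1]]' 15; python3 go.py .629 .202 .028
```

```text
clock: 2.9
ee_pos: [0.6297, 0.2002, 0.0818]
eef_rot: [[0.922, 0.387, 0.001], [0.387, -0.922, 0.0], [0.001, 0.0, -1.0]]
contact_force: [0.4, -0.1, 0.3]
grip_width: 1.0
gripper_force: 0.0
t 2.9 p [0.6297 0.2002 0.0818] grip 1.0 0.0 F [ 0.4 -0.1  0.3]
shift cm [-0.   -0.19  5.38]
closing -67.2
```

```bash
python3 -m pendant '[[0,-0.1,2,0,0,0,1],[0,0,2,0,0,0,1],[0,0,1.4,0,0,0,1],[0,0,0,0,0,0,1],[0,0,0,0,0,0,-1],[0,0,0,0,0,0,-1],[0,0,0,0,0,0,-1],[0,0,0,0,0,0,-1],[0,0,0,0,0,0,-1],[0,0,0,0,0,0,-1],[0,0,0,0,0,0,-1],[0,0,0,0,0,0,-1],[0,0,0,0,0,0,-1]]' 20; python3 go.py .484 -.275 .12 
```

```text
clock: 4.2
ee_pos: [0.6292, 0.2021, 0.0271]
eef_rot: [[0.922, 0.388, 0.001], [0.388, -0.922, 0.0], [0.001, -0.0, -1.0]]
contact_force: [-1.2, 0.4, 6.7]
grip_width: 0.608
gripper_force: 20.0
t 4.2 p [0.6292 0.2021 0.0271] grip 0.608 20.0 F [-1.2  0.4  6.7]
shift cm [-31.9   38.33  -9.31]
closing -67.15
```

```bash
python3 -m pendant '[[0,0,-1,0,0,0,-1],[0,0,-3,0,0,0,-1],[0,0,-3,0,0,0,-1],[0,0,-2.5,0,0,0,-1],[-2,2.4,0,0,0,0,-1],[-2.9,3.4,0,0,0,0,-1],[-2.9,3.4,0,0,0,0,-1],[-2.9,3.5,0,0,0,0,-1],[-2.9,3.5,0,0,0,0,-1],[-2.9,3.5,0,0,0,0,-1],[-2.9,3.5,0,0,0,0,-1],[-2.9,3.5,0,0,0,0,-1],[-2.9,3.5,0,0,0,0,-1],[-2.9,3.5,0,0,0,0,-1],[-2.3,3,0,0,0,0,-1],[-1,1.2,0,0,0,0,-1],[0,0,0,0,0,0,-1],[0,0,0,0,0,0,-1],[0,0,0,0,0,0,-1]]'; python3 go.py .484 -.274 .028
python3 - <<'E'
from h import *
c=ctrl.capture("wrist");cv2.imwrite("pics/w2.png",c["frame"])
E
```

```text
clock: 6.1
ee_pos: [0.487, -0.2679, 0.1216]
eef_rot: [[0.921, 0.389, -0.0], [0.389, -0.921, 0.0], [0.0, -0.0, -1.0]]
contact_force: [-0.2, 0.6, -1.7]
grip_width: 0.607
gripper_force: 20.0
t 6.1 p [ 0.487  -0.2679  0.1216] grip 0.607 20.0 F [-0.2  0.6 -1.7]
shift cm [-0.52  0.44  9.36]
closing -67.09
```

View pics/w2.png

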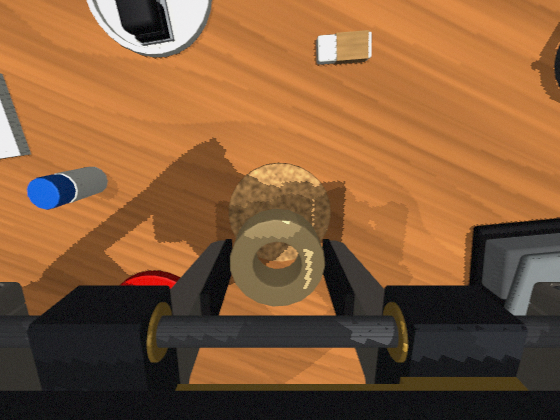

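The tape is held level at (278,258) over the mat at (280,205), so I'll lower and release it.

```bash
python3 -m pendant '[[-0.5,0.4,2,0,0,0,-1],[0,0,2.4,0,0,0,-1],[0,0,2.5,0,0,0,-1],[0,0,1.5,0,0,0,-1],[0,0,1.0,0,0,0,-1],[0,0,0,0,0,0,-1],[0,0,0,0,0,0,-1],[0,0,0,0,0,0,-1]]'; python3 go.py .484 -.274 .027
```

```text
clock: 6.95
ee_pos: [0.4842, -0.2749, 0.0281]
eef_rot: [[0.921, 0.389, 0.001], [0.389, -0.921, -0.0], [0.001, 0.001, -1.0]]
contact_force: [-0.2, -0.2, -0.9]
grip_width: 0.606
gripper_force: 20.0
t 6.95 p [ 0.4842 -0.2749  0.0281] grip 0.606 20.0 F [-0.2 -0.2 -0.9]
shift cm [ 0.02 -0.09  0.11]
closing -67.14
```

```bash
python3 -m pendant '[[0,0,0.1,0,0,0,-1],[0,0,0,0,0,0,0.4],[0,0,0,0,0,0,0.6],[0,0,0,0,0,0,0.6],[0,0,0,0,0,0,0.6],[0,0,-2,0,0,0,1],[0,0,-3,0,0,0,1],[0,0,-3,0,0,0,1],[0,0,-2.5,0,0,0,1],[0,0,0,0,0,0,1],[0,0,0,0,0,0,1]]'; python3 go.py .4493 .0297 .13 -59.6
```

```text
clock: 8.05
ee_pos: [0.4838, -0.275, 0.1318]
eef_rot: [[0.922, 0.388, 0.001], [0.388, -0.922, -0.001], [0.001, 0.001, -1.0]]
contact_force: [0.3, 0.1, -0.5]
grip_width: 0.998
gripper_force: 0.0
t 8.05 p [ 0.4838 -0.275   0.1318] grip 0.998 0.0 F [ 0.3  0.1 -0.5]
shift cm [  8.65 -29.41   0.16]
closing -67.15
turn z rad -0.132 (other way 3.01 ) q6 0.65
```

```bash
python3 -m pendant '[[0.86,-2.9,0,0,0,0,1],[0.86,-2.9,0,0,0,0,1],[0.86,-2.9,0,0,0,0,1],[0.86,-2.9,0,0,0,0,1],[0.86,-2.9,0,0,0,0,1],[0.86,-2.9,0,0,0,0,1],[0.86,-2.9,0,0,0,0,1],[0.86,-2.9,0,0,0,0,1],[0.86,-2.9,0,0,0,0,1],[0.86,-2.9,0,0,0,0,1],[0,0,0,0,0,-0.066,1],[0,0,0,0,0,-0.066,1],[0,0,0,0,0,0,1],[0,0,0,0,0,0,1]]'; python3 go.py .4493 .0297 .03 -59.6
python3 - <<'E'
from h import *
c=ctrl.capture("wrist");cv2.imwrite("pics/w3.png",c["frame"])
E
```

```text
clock: 9.45
ee_pos: [0.4497, 0.0257, 0.1307]
eef_rot: [[0.863, 0.505, -0.002], [0.505, -0.863, -0.0], [-0.001, -0.001, -1.0]]
contact_force: [0.0, 0.0, -0.7]
grip_width: 0.997
gripper_force: 0.0
t 9.45 p [0.4497 0.0257 0.1307] grip 0.997 0.0 F [ 0.   0.  -0.7]
shift cm [ 0.19 -0.36 10.07]
closing -59.7
turn z rad -0.002 (other way 3.14 ) q6 1.1
```

View pics/w3.png

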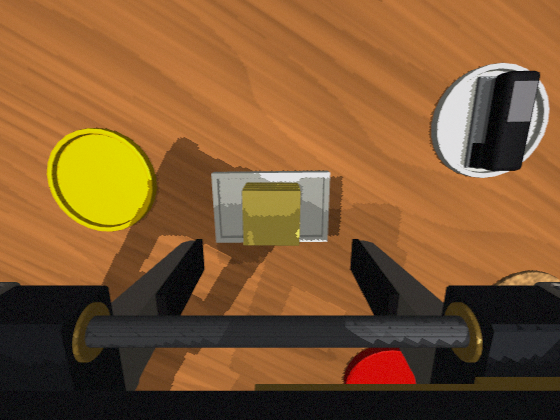

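The wrist view shows the block's top at (271,218), square to the jaws and centred in the long tray at (271,207).

```bash
python3 - <<'E'
from h import *
c=ctrl.capture("wrist")
print(cast(c,[[242.5,191],[299,191],[300.5,245],[242,245]],.045).round(4),cast(c,[[271,218]],.045))
w2=lambda h:((h[...,1]<60)|(abs(h[...,0]-27)<8)&(h[...,1]>60))&(h[...,2]>60)
print(blob(c,(200,160,340,246),w2,.012))
E
python3 go.py .4493 .0297 .03
```

```text
[[ 0.4561  0.0622]
 [ 0.4801  0.021 ]
 [ 0.439  -0.0057]
 [ 0.4128  0.0392]] [[0.44755276 0.02951981]]
(array([445.7,  29.5]), array([112.4,  75.4]), -59.1, ((447.0543212890625, 30.149736404418945), 65.86570739746094))
t 9.55 p [0.45   0.0256 0.131 ] grip 0.999 0.0 F [-0.5  0.2 -0.1]
shift cm [ 0.16 -0.38 10.1 ]
closing -59.7
```

```bash
python3 -m pendant '[[0.1,-0.35,2,0,0,0,1],[0,0,2.5,0,0,0,1],[0,0,2.5,0,0,0,1],[0,0,2,0,0,0,1],[0,0,1.0,0,0,0,1],[0,0,0,0,0,0,1],[0,0,0,0,0,0,-1],[0,0,0,0,0,0,-1],[0,0,0,0,0,0,-1],[0,0,0,0,0,0,-1],[0,0,0,0,0,0,-1],[0,0,0,0,0,0,-1],[0,0,0,0,0,0,-1],[0,0,0,0,0,0,-1],[0,0,0,0,0,0,-1],[0,0,0,0,0,0,-1]]' 20; python3 go.py .626 .203 .13 -68.4
```

```text
clock: 11.15
ee_pos: [0.4495, 0.0294, 0.0318]
eef_rot: [[0.862, 0.506, 0.0], [0.506, -0.862, 0.0], [0.0, 0.0, -1.0]]
contact_force: [-0.9, 0.2, 6.3]
grip_width: 0.546
gripper_force: 20.0
t 11.15 p [0.4495 0.0294 0.0318] grip 0.546 20.0 F [-0.9  0.2  6.3]
shift cm [24.01 -6.04 -9.81]
closing -59.59
turn z rad 0.154 (other way -2.988 ) q6 1.1
```

```bash
python3 -m pendant '[[0,0,-1,0,0,0,-1],[0,0,-3,0,0,0,-1],[0,0,-3,0,0,0,-1],[0,0,-2.8,0,0,0,-1],[2,-0.5,0,0,0,0,-1],[2.5,-0.63,0,0,0,0,-1],[2.5,-0.63,0,0,0,0,-1],[3,-0.75,0,0,0,0,-1],[3,-0.75,0,0,0,0,-1],[3,-0.75,0,0,0,0,-1],[3,-0.75,0,0,0,0,-1],[3,-0.75,0,0,0,0,-1],[1.5,-0.4,0,0,0,0,-1],[0.5,-0.1,0,0,0,0.07,-1],[0,0,0,0,0,0.084,-1],[0,0,0,0,0,0,-1],[0,0,0,0,0,0,-1],[0,0,0,0,0,0,-1]]'; python3 go.py .626 .203 .0315 -68.4
```

```text
clock: 12.95
ee_pos: [0.6258, 0.2025, 0.1298]
eef_rot: [[0.929, 0.37, -0.0], [0.37, -0.929, -0.0], [-0.0, -0.0, -1.0]]
contact_force: [-0.2, -0.2, -1.1]
grip_width: 0.54
gripper_force: 20.0
t 12.95 p [0.6258 0.2025 0.1298] grip 0.54 20.0 F [-0.2 -0.2 -1.1]
shift cm [ 0.04 -0.04  9.83]
closing -68.31
turn z rad 0.001 (other way -3.14 ) q6 1.5
```

```bash
python3 -m pendant '[[0,0,2,0,0,0,-1],[0,0,2.5,0,0,0,-1],[0,0,2.5,0,0,0,-1],[0,0,1.7,0,0,0,-1],[0,0,0.8,0,0,0,-1],[0,0,0.2,0,0,0,-1],[0,0,0,0,0,0,-1],[0,0,0,0,0,0,-1]]'; python3 go.py .626 .203 .0305
```

```text
clock: 13.75
ee_pos: [0.6267, 0.2029, 0.0336]
eef_rot: [[0.93, 0.368, 0.002], [0.368, -0.93, 0.001], [0.002, 0.0, -1.0]]
contact_force: [-0.7, 0.2, 0.0]
grip_width: 0.545
gripper_force: 20.0
t 13.75 p [0.6267 0.2029 0.0336] grip 0.545 20.0 F [-0.7  0.2  0. ]
shift cm [-0.07 -0.04  0.31]
closing -68.4
```

```bash
python3 -m pendant '[[0,0,0.2,0,0,0,-1],[0,0,0,0,0,0,-1],[0,0,0,0,0,0,0.3],[0,0,0,0,0,0,0.5],[0,0,0,0,0,0,0.5],[0,0,0,0,0,0,0.5],[0,0,-1,0,0,0,0.7],[0,0,-3,0,0,0,1],[0,0,-3,0,0,0,1],[0,0,-3,0,0,0,1],[0,0,0,0,0,0,1],[0,0,0,0,0,0,1]]'; python3 go.py .615 -.0975 .13 -59.6
```

```text
clock: 14.95
ee_pos: [0.6264, 0.2028, 0.1318]
eef_rot: [[0.93, 0.368, 0.002], [0.368, -0.93, 0.001], [0.002, 0.0, -1.0]]
contact_force: [-0.9, -0.0, -0.5]
grip_width: 0.999
gripper_force: 0.0
t 14.95 p [0.6264 0.2028 0.1318] grip 0.999 0.0 F [-0.9 -0.  -0.5]
shift cm [-12.11  27.5    0.16]
closing -68.41
turn z rad -0.154 (other way 2.988 ) q6 1.5
```

```bash
python3 -m pendant '[[-1.2,2.75,0,0,0,0,1],[-1.2,2.75,0,0,0,0,1],[-1.2,2.75,0,0,0,0,1],[-1.2,2.75,0,0,0,0,1],[-1.2,2.75,0,0,0,0,1],[-1.2,2.75,0,0,0,0,1],[-1.2,2.75,0,0,0,0,1],[-1.2,2.75,0,0,0,0,1],[-1.2,2.75,0,0,0,0,1],[-1.2,2.75,0,0,0,0,1],[0,0,0,0,0,-0.07,1],[0,0,0,0,0,-0.084,1],[0,0,0,0,0,0,1],[0,0,0,0,0,0,1]]'; python3 go.py .615 -.0975 .034 -59.6
python3 - <<'E'
from h import *
c=ctrl.capture("wrist");cv2.imwrite("pics/w4.png",c["frame"])
c=ctrl.capture("top");cv2.imwrite("pics/t4.png",c["frame"])
print(blob(c,(130,125,200,195),yel,.045))
E
```

```text
clock: 16.35
ee_pos: [0.6149, -0.0971, 0.1297]
eef_rot: [[0.864, 0.504, -0.002], [0.504, -0.864, 0.0], [-0.001, -0.001, -1.0]]
contact_force: [0.4, -0.1, -0.2]
grip_width: 1.0
gripper_force: 0.0
t 16.35 p [ 0.6149 -0.0971  0.1297] grip 1.0 0.0 F [ 0.4 -0.1 -0.2]
shift cm [-0.    0.05  9.57]
closing -59.72
turn z rad -0.002 (other way 3.14 ) q6 0.88
(array([627.7, 200.2]), array([53.5, 51. ]), -67.8, ((627.1015014648438, 201.6068572998047), 34.2943115234375))
```

View pics/w4.png

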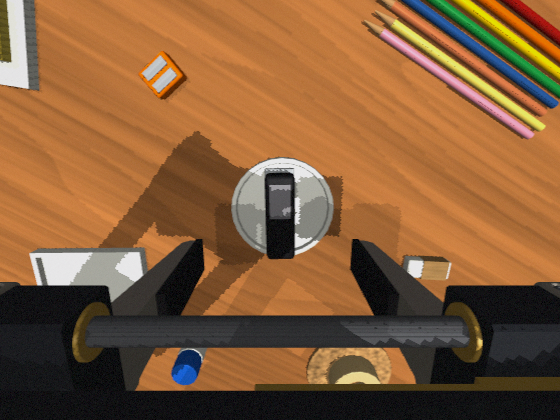

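View pics/t4.png

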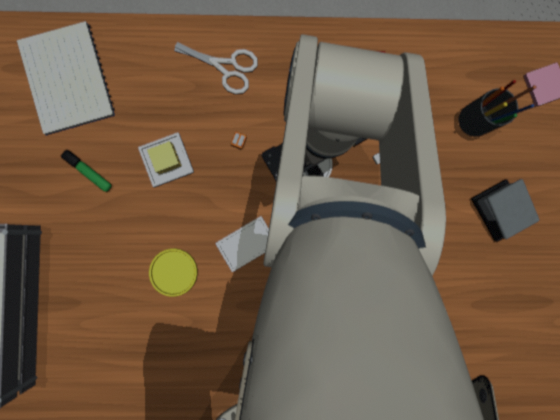

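The block sits in the square tray at top-view (164,157). The wrist view shows the stapler lengthwise along the image, with its arm at (280,215) and its ends at rows 172 and 258.

```bash
python3 - <<'E'
from h import *
c=ctrl.capture("wrist")
d=lambda h:(h[...,2]<62)
print(blob(c,(255,165,305,262),d,.043))
p=cast(c,[[280,172],[280,258],[265,240],[295,240]],.043);print(p.round(4),p[:2].mean(0),p[2:].mean(0),np.linalg.norm(p[0]-p[1]),np.degrees(np.arctan2(*(p[0]-p[1])[::-1])))
E
python3 go.py .615 -.0975 .034
```

```text
(array([617. , -99.2]), array([78. , 25.5]), 31.6, ((617.144775390625, -99.52548217773438), 39.84479904174805))
[[ 0.6512 -0.0796]
 [ 0.584  -0.1192]
 [ 0.5923 -0.0988]
 [ 0.6058 -0.1218]] [ 0.61763404 -0.09937688] [ 0.59902958 -0.11033254] 0.07796782669869498 30.492956813360635
t 16.5 p [ 0.6154 -0.0969  0.1303] grip 0.998 0.0 F [-0.7 -0.4 -0.5]
shift cm [-0.06  0.03  9.63]
closing -59.65
```

```bash
python3 -m pendant '[[0.05,0.28,2,0,0,-0.01,1],[0,0,2.5,0,0,0,1],[0,0,2.5,0,0,0,1],[0,0,1.5,0,0,0,1],[0,0,0.8,0,0,0,1],[0,0,0,0,0,0,1],[0,0,0,0,0,0,-1],[0,0,0,0,0,0,-1],[0,0,0,0,0,0,-1],[0,0,0,0,0,0,-1],[0,0,0,0,0,0,-1],[0,0,0,0,0,0,-1],[0,0,0,0,0,0,-1],[0,0,0,0,0,0,-1],[0,0,0,0,0,0,-1],[0,0,0,0,0,0,-1],[0,0,0,0,0,0,-1],[0,0,0,0,0,0,-1]]' 25; python3 go.py .448 .030 .14 30.8
```

```text
clock: 18.3
ee_pos: [0.6174, -0.0994, 0.0376]
eef_rot: [[0.857, 0.515, -0.0], [0.515, -0.857, 0.0], [-0.0, -0.0, -1.0]]
contact_force: [-0.3, -0.8, 0.4]
grip_width: 0.281
gripper_force: 25.0
t 18.3 p [ 0.6174 -0.0994  0.0376] grip 0.281 25.0 F [-0.3 -0.8  0.4]
shift cm [ -7.86 -19.81 -10.24]
closing -59.02
turn z rad -1.568 (other way 1.574 ) q6 0.87
```

```bash
python3 -m pendant '[[0,0,-1,0,0,0,-1],[0,0,-3,0,0,0,-1],[0,0,-3,0,0,0,-1],[0,0,-3,0,0,0,-1],[-0.7,-1.8,0,0,0,0,-1],[-0.9,-2.25,0,0,0,0,-1],[-0.9,-2.25,0,0,0,0,-1],[-0.9,-2.25,0,0,0,0,-1],[-0.9,-2.25,0,0,0,0,-1],[-0.9,-2.25,0,0,0,0,-1],[-0.9,-2.25,0,0,0,0,-1],[-0.9,-2.25,0,0,0,0,-1],[-0.86,-2.25,0,0,0,0,-1],[0,0,0,0,0,-0.1,-1],[0,0,0,0,0,-0.1,-1],[0,0,0,0,0,-0.1,-1],[0,0,0,0,0,-0.1,-1],[0,0,0,0,0,-0.1,-1],[0,0,0,0,0,-0.1,-1],[0,0,0,0,0,-0.1,-1]]'
python3 -m pendant '[[0,0,0,0,0,-0.1,-1],[0,0,0,0,0,-0.1,-1],[0,0,0,0,0,-0.1,-1],[0,0,0,0,0,-0.1,-1],[0,0,0,0,0,-0.1,-1],[0,0,0,0,0,-0.1,-1],[0,0,0,0,0,-0.1,-1],[0,0,0,0,0,-0.1,-1],[0,0,0,0,0,-0.06,-1],[0,0,0,0,0,0,-1],[0,0,0,0,0,0,-1]]' >/dev/null;python3 go.py .448 .030 .0375 30.8
python3 - <<'E'
from h import *
c=ctrl.capture("wrist");cv2.imwrite("pics/w5.png",c["frame"])
E
```

```text
clock: 20.3
ee_pos: [0.4482, 0.0299, 0.1382]
eef_rot: [[0.32, 0.947, 0.001], [0.947, -0.32, -0.0], [0.0, 0.001, -1.0]]
contact_force: [0.7, 0.1, -1.3]
grip_width: 0.279
gripper_force: 25.0
t 21.4 p [0.4482 0.0299 0.138 ] grip 0.28 25.0 F [-0.7  0.3 -0.9]
shift cm [ 0.02 -0.02 10.05]
closing 30.26
turn z rad -0.009 (other way 3.132 ) q6 -0.46
```

View pics/w5.png

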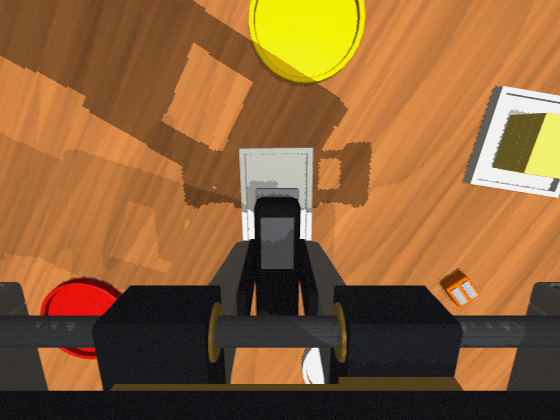

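The stapler is held level at (278,235), in line with the long tray (columns 239–313).

```bash
python3 -m pendant '[[0,0,2,0,0,-0.009,-1],[0,0,2.5,0,0,0,-1],[0,0,2.5,0,0,0,-1],[0,0,1.7,0,0,0,-1],[0,0,0.8,0,0,0,-1],[0,0,0.4,0,0,0,-1],[0,0,0,0,0,0,-1],[0,0,0,0,0,0,-1]]'; python3 go.py .448 .030 .0375
```

```text
clock: 22.25
ee_pos: [0.4487, 0.0299, 0.0392]
eef_rot: [[-0.513, 0.858, 0.001], [0.858, 0.513, 0.0], [-0.0, 0.001, -1.0]]
contact_force: [1.0, -0.3, -1.2]
grip_width: 0.282
gripper_force: 25.0
t 22.25 p [0.4487 0.0299 0.0392] grip 0.282 25.0 F [ 1.  -0.3 -1.2]
shift cm [ 0.04 -0.05  0.17]
closing 30.87
```

```bash
python3 -m pendant '[[0,0,0.15,0,0,0,-1],[0,0,0,0,0,0,-1],[0,0,0,0,0,0,0],[0,0,0,0,0,0,0.3],[0,0,0,0,0,0,0.3],[0,0,0,0,0,0,0.3],[0,0,-1,0,0,0,0.5],[0,0,-3,0,0,0,1],[0,0,-3,0,0,0,1],[0,0,-3,0,0,0,1],[0,0,0,0,0,0,1],[0,0,0,0,0,0,1]]'; python3 go.py .484 -.275 .13
```

```text
clock: 23.45
ee_pos: [0.4485, 0.0299, 0.1379]
eef_rot: [[-0.513, 0.858, 0.002], [0.858, 0.513, 0.0], [-0.001, 0.002, -1.0]]
contact_force: [-0.2, 0.7, -0.8]
grip_width: 1.001
gripper_force: 0.0
t 23.45 p [0.4485 0.0299 0.1379] grip 1.001 0.0 F [-0.2  0.7 -0.8]
shift cm [-27.99 -12.61   0.8 ]
closing 30.88
```

```bash
python3 -m pendant '[[-2.8,-1.26,0,0,0,0,1],[-2.8,-1.26,0,0,0,0,1],[-2.8,-1.26,0,0,0,0,1],[-2.8,-1.26,0,0,0,0,1],[-2.8,-1.26,0,0,0,0,1],[-2.8,-1.26,0,0,0,0,1],[-2.8,-1.26,0,0,0,0,1],[-2.8,-1.26,0,0,0,0,1],[-2.8,-1.26,0,0,0,0,1],[-2.8,-1.26,0,0,0,0,1],[0,0,0,0,0,0,1],[0,0,0,0,0,0,1],[0,0,0,0,0,0,1]]' >/dev/null; python3 go.py .484 -.275 .027
python3 - <<'E'
from h import *
c=ctrl.capture("wrist");cv2.imwrite("pics/w6.png",c["frame"])
c=ctrl.capture("top");print(blob(c,(208,208,284,278),dark,.043))
cv2.imwrite("pics/t6.png",c["frame"])
E
```

```text
t 24.75 p [ 0.4828 -0.2739  0.1361] grip 1.0 0.0 F [ 0.1  0.5 -0.5]
shift cm [-0.17  0.05 10.91]
closing 30.89
(array([457.6,  17.1]), array([51.9, 24. ]), -58.8, ((458.3406982421875, 17.982967376708984), 27.412858963012695))
```

View pics/w6.png

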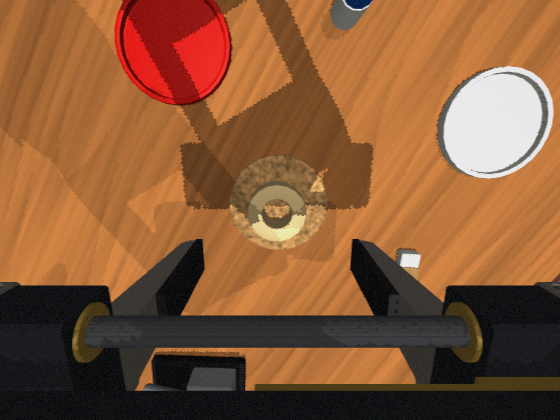

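The tape is centred on the mat at (277,211) and clear of the eraser (408,260).

```bash
python3 -m pendant '[[-0.1,0,2,0,0,0,1],[0,0,2.5,0,0,0,1],[0,0,2.5,0,0,0,1],[0,0,2,0,0,0,1],[0,0,1.2,0,0,0,1],[0,0,0.7,0,0,0,1],[0,0,0,0,0,0,1],[0,0,0,0,0,0,-1],[0,0,0,0,0,0,-1],[0,0,0,0,0,0,-1],[0,0,0,0,0,0,-1],[0,0,0,0,0,0,-1],[0,0,0,0,0,0,-1],[0,0,0,0,0,0,-1],[0,0,0,0,0,0,-1],[0,0,0,0,0,0,-1]]' 20; python3 go.py .619 -.102 .13
```

```text
clock: 26.45
ee_pos: [0.4844, -0.2761, 0.0284]
eef_rot: [[-0.513, 0.858, 0.0], [0.858, 0.513, -0.0], [-0.0, 0.0, -1.0]]
contact_force: [-1.1, 0.1, 5.2]
grip_width: 0.612
gripper_force: 20.0
t 26.45 p [ 0.4844 -0.2761  0.0284] grip 0.612 20.0 F [-1.1  0.1  5.2]
shift cm [  8.03  20.49 -10.16]
closing 30.88
```

```bash
python3 - <<'E'
from h import *
c=ctrl.capture("top")
cc=lambda r:blob(c,r,white,.012)
print(cc((275,130,345,200)))
E
```

```text
(array([ 619.4, -101.6]), array([100.1, 100. ]), -89.6, ((619.1421508789062, -101.36070251464844), 51.008453369140625))
```

```bash
python3 -m pendant '[[0,0,-1,0,0,0,-1],[0,0,-3,0,0,0,-1],[0,0,-3,0,0,0,-1],[0,0,-3,0,0,0,-1],[0.8,2.05,0,0,0,0,-1],[0.8,2.05,0,0,0,0,-1],[0.8,2.05,0,0,0,0,-1],[0.8,2.05,0,0,0,0,-1],[0.8,2.05,0,0,0,0,-1],[0.8,2.05,0,0,0,0,-1],[0.8,2.05,0,0,0,0,-1],[0.8,2.05,0,0,0,0,-1],[0.8,2.05,0,0,0,0,-1],[0.8,2.05,0,0,0,0,-1],[0,0,0,0,0,0,-1],[0,0,0,0,0,0,-1],[0,0,0,0,0,0,-1]]' >/dev/null; python3 go.py .619 -.102 .0285
python3 - <<'E'
from h import *
c=ctrl.capture("wrist");cv2.imwrite("pics/w7.png",c["frame"])
E
```

```text
t 28.2 p [ 0.6183 -0.1026  0.1281] grip 0.609 20.0 F [-0.3 -0.9 -0.5]
shift cm [0.02 0.1  9.96]
closing 30.87
```

View pics/w7.png

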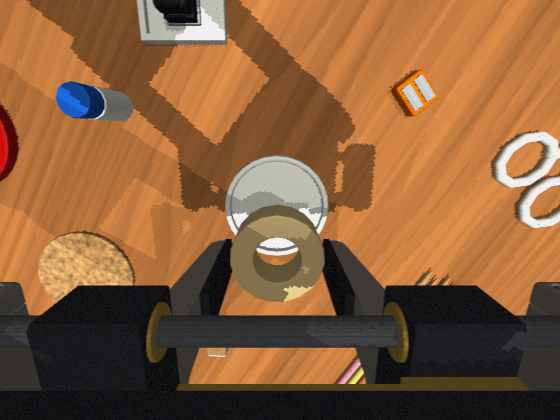

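The tape is held level at (277,253), in line with the white round tray at (277,205).

```bash
python3 -m pendant '[[0,0.08,2,0,0,0,-1],[0,0,2.5,0,0,0,-1],[0,0,2.5,0,0,0,-1],[0,0,1.7,0,0,0,-1],[0,0,0.8,0,0,0,-1],[0,0,0.4,0,0,0,-1],[0,0,0,0,0,0,-1],[0,0,0,0,0,0,-1]]'; python3 go.py .619 -.102 .0285
```

```text
clock: 29.05
ee_pos: [0.6203, -0.1019, 0.03]
eef_rot: [[-0.513, 0.858, 0.001], [0.858, 0.513, -0.0], [-0.001, 0.001, -1.0]]
contact_force: [0.3, 0.2, -1.0]
grip_width: 0.606
gripper_force: 20.0
t 29.05 p [ 0.6203 -0.1019  0.03  ] grip 0.606 20.0 F [ 0.3  0.2 -1. ]
shift cm [ 0.06 -0.12  0.15]
closing 30.87
```

Release, rise, and back off towards the start so the top camera sees the trays.

```bash
python3 -m pendant '[[0,0,0.12,0,0,0,-1],[0,0,0,0,0,0,-1],[0,0,0,0,0,0,0.4],[0,0,0,0,0,0,0.6],[0,0,0,0,0,0,0.6],[0,0,0,0,0,0,0.6],[0,0,-1,0,0,0,1],[0,0,-3,0,0,0,1],[0,0,-3,0,0,0,1],[0,0,-4,0,0,0,1],[0,0,-4,0,0,0,1],[0,0,0,0,0,0,1]]' >/dev/null; python3 go.py .25 -.5 .2
```

```text
t 30.25 p [ 0.6231 -0.1022  0.1846] grip 1.001 0.0 F [-0.1 -0.5  0.6]
shift cm [-15.   -52.43  -1.83]
closing 30.88
```

```bash
python3 -m pendant '[[-0.9,-3,0,0,0,0,1],[-0.9,-3,0,0,0,0,1],[-0.9,-3,0,0,0,0,1],[-0.9,-3,0,0,0,0,1],[-0.9,-3,0,0,0,0,1],[-0.9,-3,0,0,0,0,1],[-0.9,-3,0,0,0,0,1],[-0.9,-3,0,0,0,0,1],[-0.9,-3,0,0,0,0,1],[-0.9,-3,0,0,0,0,1],[-0.9,-3,0,0,0,0,1],[-0.9,-3,0,0,0,0,1],[-0.9,-3,0,0,0,0,1],[-0.9,-3,0,0,0,0,1],[-0.9,-3,0,0,0,0,1],[-0.9,-3,0,0,0,0,1],[-0.9,-3,0,0,0,0,1],[0,0,0,0,0,0,1],[0,0,0,0,0,0,1],[0,0,0,0,0,0,1]]'
python3 - <<'E'
from h import *
c=ctrl.capture("top");s=ctrl.capture("scene")
for n,roi,f,z in[("round",(275,130,345,200),white,.012),("tape",(285,140,335,190),yel,.03),("block",(140,135,192,185),yel,.045),("stapler",(208,208,284,278),dark,.043),("long",(208,208,284,278),white,.012),("square",(130,125,200,195),white,.012)]:
    print(n,*blob(c,roi,f,z))
a=cv2.resize(c["frame"][115:290,125:425],(800,467),interpolation=cv2.INTER_CUBIC);cv2.imwrite("pics/t8.png",a);cv2.imwrite("pics/s8.png",s["frame"])
E
```

```text
clock: 32.25
ee_pos: [0.261, -0.4939, 0.1777]
eef_rot: [[-0.513, 0.858, -0.0], [0.858, 0.513, 0.001], [0.001, 0.0, -1.0]]
contact_force: [0.6, 0.0, 0.2]
grip_width: 0.999
gripper_force: 0.0
round [ 619.4 -101.6] [100.1 100. ] -89.9 ((618.8920288085938, -102.16104125976562), 50.96620178222656)
tape [ 633.  -104.4] [49.7 27.1] 71.4 ((624.86083984375, -101.68997192382812), 24.87761116027832)
block [627.7 199.9] [54.  51.2] -67.8 ((627.44970703125, 201.1001739501953), 34.61711120605469)
stapler [451.5  27.5] [76.5 24.6] -58.9 ((452.0267333984375, 27.972858428955078), 38.83800506591797)
long [449.1  30.8] [114.   72.3] -59.2 ((448.82342529296875, 30.632888793945312), 65.61344909667969)
square [627.4 203.4] [92.6 92.6] 21.7 ((627.0138549804688, 203.3202362060547), 63.542320251464844)
```

View pics/t8.png

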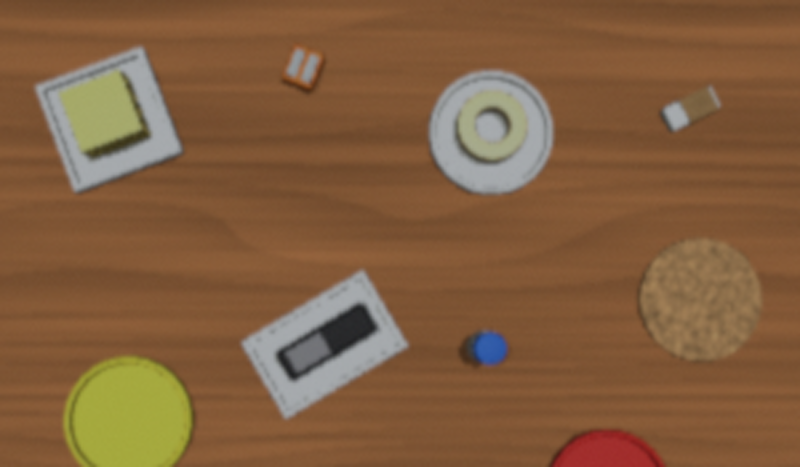

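View pics/s8.png

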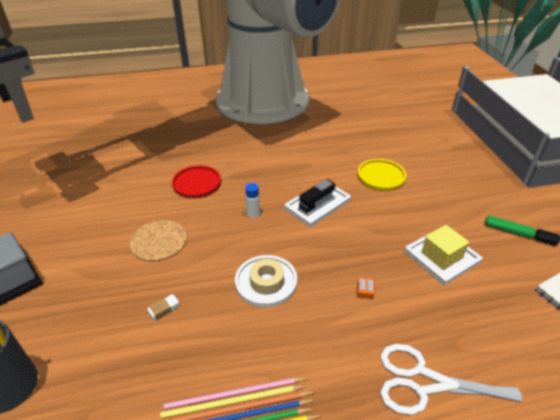

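The trays hold the right things, all lying flat, and the bystanders have not moved. The tape mask was cut by shade and the stapler reads about 4 mm off lengthwise, so I'll cross-check both in the scene view.

```bash
python3 - <<'E'
from h import *
s=ctrl.capture("scene");t=ctrl.capture("top")
w=lambda h:(h[...,1]<70)&(h[...,2]>90)
allin=lambda h:w(h)|dark(h)
print("long",blob(s,(280,180,355,226),allin,.012),"stap",blob(s,(295,178,342,212),dark,.043))
y2=lambda h:(abs(h[...,0]-25)<12)&(h[...,1]>35)&(h[...,2]>90)
print("tape top",blob(t,(290,142,330,186),y2,.03));print("round s",blob(s,(230,250,302,308),lambda h:w(h)|y2(h),.012))
a=[cv2.resize(s["frame"][170:230,275:360],(800,565),interpolation=cv2.INTER_CUBIC)]
cv2.imwrite("pics/s9.png",a[0])
E
```

```text
long (array([449.8,  31.3]), array([126.9,  79.5]), -59.0, ((450.8492431640625, 31.919904708862305), 71.90465545654297)) stap (array([466.6,  17.9]), array([100. ,  40.1]), -48.8, ((473.3348388671875, 23.842575073242188), 50.02812576293945))
tape top (array([ 621.2, -100.6]), array([55.6, 53.5]), -30.8, ((621.2260131835938, -99.87223815917969), 28.62122344970703))
round s (array([ 620.7, -102.8]), array([107.9, 100.6]), -13.1, ((621.5510864257812, -100.97327423095703), 55.03482437133789))
```

View pics/s9.png

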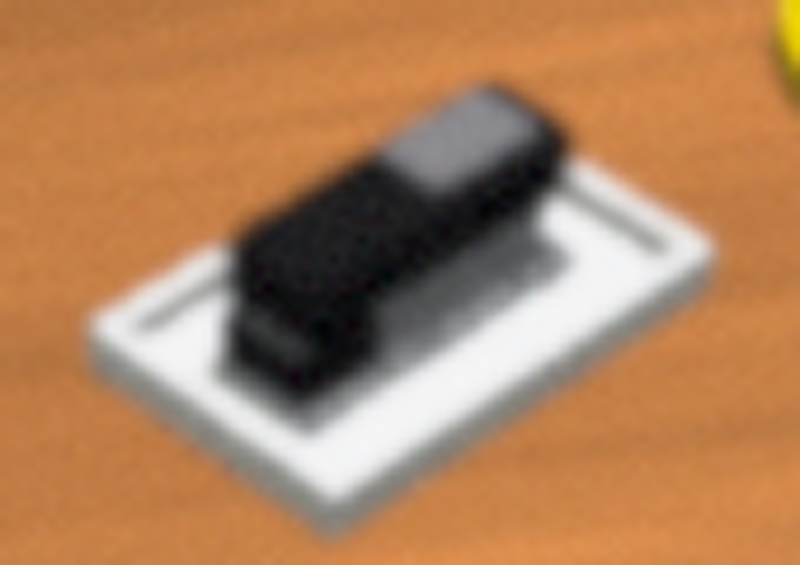

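The crop shows the stapler flat and straight in the long tray, within 3–4 mm of the middle and clear of the rim all round. The tape is within 2 mm of its tray's centre. I'll hand it in.

```bash
python3 -c "
from plant import ctrl
print(ctrl.sign_off())"
```

```text
the job is handed in; nothing more can be done
None
```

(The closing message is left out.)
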